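Hold the loupe in focus over the petri dish

TASK

Press the green spring plunger of the lighted inspection stage all the way down to its stop, to start its lamp, and let it come back up. Then pick the loupe off its rest by the blue handle and hold it level and still over the middle of the petri dish on the stage, its lens at the height of the red focus mark on the stage's post and the loupe touching nothing but your gripper. Finish while holding it there; do not shift the dish, the mark or the things standing around.

Things in the scene. Friction and masses are not known exactly. Their poses are not given: they have to be found in the camera images.
- stage: inspection stage, fixed: a white slab 170 mm along its x, 190 mm along its y, top 20 mm above the bench, its long side across in front of the robot, turned up to 0.3 rad either way; origin under its centre, z up. On it: a round black window in a thin yellow rim (78 mm across, centre at x +12, y +30 mm, top 21.5 mm above the bench), a steel gauge post (8 mm thick, top 158 mm above the bench, at the far left corner x +70, y +78 mm) and the plunger (at x -20, y -62 mm)
- plunger_top (a point): centre of the top of the plunger's head, a green mushroom button 31 mm across on a dark collar; 58 mm above the bench when up. Pressed straight down it moves 10 mm to a hard stop; the spring needs 2 N at the start and 6 N at the stop, and brings it back up when let go
- plunger (a joint): how far the plunger is pressed: 0 up, 0.010 m at its stop
- dish: the round petri dish on the stage's window, 59 mm across, 14 mm high, loose, light; origin at the centre of its underside, within 8 mm of the window's centre either way
- focus_mark (a point): middle of the red focus mark, a collar 18 mm across and 12 mm high with a white line round its middle and a short red pointer towards the dish, on the gauge post; its height differs from run to run (75 to 115 mm above the bench) and is where the middle of the lens belongs. It is held by friction only (5 N): do not push it
- rest: black rest of the loupe, fixed: base 118 x 34 x 8 mm with two posts under the two ends of the loupe's handle, the space between them (x -41 to +37 mm) free for the fingers down to 8 mm above the bench; origin on the bench just under the loupe's origin, x along the loupe as it lies
- loupe: loupe, loose, 0.07 to 0.12 kg, lying level on the rest, its underside 34 mm above the bench: blue flat-sided handle 90 mm long, 14 mm wide, 18 mm high, a short steel neck and a round lens in a dark frame. Origin on the underside of the handle, close to the centre of mass; x points from the handle to the lens, z up (the loupe is level when z is vertical). The handle reaches from x -55 to +35 mm
- loupe_grip (a point): point to grip the handle: middle of its height, 9 mm above the loupe's origin, 43 mm above the bench on the rest; pinch across the loupe's y from above
- loupe_lens (a point): centre of the lens (frame 65 mm across, 8.4 mm thick), 76 mm ahead (loupe's x) of the grip point at the same height
- beaker: bystander: small clear beaker, 44 mm across, 58 mm high; origin under its centre
- tape: bystander: roll of cream tape, 62 mm across, 19 mm high; origin under its centre
- timer: bystander: white digital timer, 64 x 62 x 18 mm; origin under its centre
- cap: bystander: green screw cap, 34 mm across, 13 mm high, lying between stage and rest; origin under its centre
Not all that is in view belongs to the job. What is shaped like the loupe but yellow is not meant.

How it is judged:
By the outcome, as a careful person would: the job done as asked, in the order asked, and still so for the second after the job is handed in, while the arm keeps its last pose, push and grip.
It also fails if it takes over 58 s, if anything falls off the work surface, if the arm or the gripper's body presses on something with over 40 N, if the wrist force passes 120 N, or if a joint passes its speed limit or range.

ROBOT

A 6-joint arm with a two-finger parallel gripper is mounted at the origin on a cart in front of the work surface, level with it; the furniture and walls round the work are solid. World frame = base frame: x ahead of the robot, y to its left, z up, the work surface at z = 0. Lengths are in m, angles in rad, forces in N, time in s.
With the tool pointing down it reaches from about 0.35 to 0.975 m from the base axis. Payload 4.9 kg.
Tool frame: the origin (TCP) lies at the very end of the fingers, on their centre line; the grasp point (between the pads) lies 19 mm behind it; z points along the fingers, y is the line along which they close (so a half turn about z gives the same grasp; the last joint's range is limited). The gripper opens to 85 mm and grips with 20 to 120 N. Pads are 22 mm wide; open, the fingers measure 114 mm over their backs; the gripper's body (76 mm by 85 mm) begins 54 mm behind the grasp point. The pads swing forward as they close: fully open they stand 13 mm farther back than shut.
Start: joints at [-1.359, 0.053, 1.613, -0, 1.476, -0.119], TCP at [0.203, -0.591, 0.231] pointing down, gripper open.
Joint ranges: [-3.01, 3.01], [-1.01, 2.22], [0.06, 2.58], [-1.02, 4.17], [0.09, 2.62], [-3.14, 3.14]. Speed limits (rad/s): [2.57, 2.57, 3.14, 3.14, 3.14, 3.14].

INTERFACE

Orientations are given as a unit quaternion [w, x, y, z].
In Python, from plant import state, optics, ticket, nets gives the robot as it stands. The module is installed in compiled form; this text tells all that it offers.
- The arm moves only by the shell command python3 -m inch 'ROWS' [OPENING]. ROWS is JSON, a list of rows, each an object of numbers: "dx", "dy", "dz": the shift along the tool's x, y, z as a fraction of full scale; "rx", "ry", "rz": the turn, a rotation vector about the tool's x, y, z as a fraction of full scale. In form: [{"dx": .., "dy": .., "dz": .., "rx": .., "ry": .., "rz": ..}, ...]. A call has 1 to 5 rows; each row is the pose to reach, as a shift and turn from the pose commanded when the call began, along the tool's axes at that moment; what a row does not reach only later rows make up. Full scale, the value 1, is 0.8 m for a shift and 1.5 rad for a turn. A row lasts 1/10 s, in which the tool goes at most 50 mm and 8.59 degrees, less where a joint would pass 70% of its speed; a pose out of reach is approached as far as the arm can. A call with a number of a shift or a turn outside -1 to 1 is refused whole. A call with a gripper value outside its range is refused whole. OPENING is the opening, from -1 (shut) to 1 (fully open), set as the call begins (- or left out, the last holds). The fingers move at their own pace and stop on an object; the grip force is fixed at half the most. Time passes only in rows, so rows that repeat a pose let the fingers close. It gives the time, the measured TCP pose, the force, the opening and the grip force at its end, in the units of the state.
- state(): the state, without advancing time (a new reading comes with each control period).
- optics.grab_frame(name): name is "scene" or "top"; returns the picture (400x640x3 uint8, red, green, blue); there is no depth.
- optics.camera_info(name): a dict with "fx", "fy", "cx", "cy" (pixels), "R" (3x3) and "t" (3): a world point X has camera coordinates R X + t. Camera axes: x right, y down, z forward; pixel columns grow to the right and rows downward; lengths in m; the calibration is good to about 2 mm. A picture is of the moment at which its call begins. camera_info takes no time and is no camera call.
- ticket.job_done(): hands the job in; it is judged then, once.
Trained networks look in the newest picture that a camera, given by its name, has taken for a name from the list of things; names that differ only in an ending like _2 or _b are one class to them, and where a whole thing is asked for, a point or a joint stands for the part that bears it (a point fixed in the world has none). Each returns a list of dicts, best first, with "confidence" (0 to 1); they miss things now and then, are a little off and sometimes report something else, mostly with a low value. They report only what shows in the picture. A call takes as long as a camera call. They do not tell look-alikes from the thing itself.
- nets.boxes_of(camera, name): "bbox" ([centre column, centre row, width, height] in pixels, round what is visible of it).
- nets.outline_of(camera, name): "pixels" (400x640 bool, what is visible of it) and "bbox" ([centre column, centre row, width, height] in pixels, round what is visible of it).
The state is a dict: "time": time; "joint_pos": joint angles; "joint_vel": joint speeds; "joint_efforts": joint torques, N m; "tool_pos": TCP position; "tool_rot": TCP orientation; "contact_force": force on the tool from outside, world axes, zero at the start; "ft_torque": the same for the moment, N m; "gripper_width": opening from 0.0 (shut) to 1.0 (fully open); "grasp_force": force on a finger pad.
Only numpy, scipy, OpenCV 4.12 (cv2) and the standard library are available. Lean on these libraries where they do the work, as an engineer would, in place of code of your own. Each camera call takes 0.05 s, during which the arm holds its last target. There are 200 camera calls.

## Working session

There is one attempt and no reset: what is moved stays moved. The work goes in short steps, Python scripts to look and compute and a shell command to move; the robot and the scene stay as the last step left them, time stands still between calls to the robot, and variables do not carry over. Pictures are saved under pics/ and viewed, at most 13 in all, crops included, and the job is handed in when it is done.

```bash
mkdir -p pics
python3 - <<'E'
from plant import state, optics
import cv2
s=state()
for k in s: print(k,s[k])
for n in("scene","top"):
    im=optics.grab_frame(n); cv2.imwrite(f"pics/{n}0.png",im[:,:,::-1]); print(n,optics.camera_info(n))
E
```

```text
time 0.0
joint_pos [-1.35898056e+00  5.33275114e-02  1.61429660e+00 -6.90519164e-06
  1.47598997e+00 -1.18995439e-01]
joint_vel [-3.29678406e-04  1.00329033e-03 -8.02343707e-04 -1.78307492e-03
 -3.17459266e-04  5.71282639e-05]
joint_efforts [ 1.03076782e-03 -3.93674040e+01 -3.70179749e+01 -8.42919394e-05
  6.90784946e-03 -1.39085509e-05]
tool_pos [ 0.20287616 -0.59049972  0.23007965]
tool_rot [-1.00946529e-03  9.86351095e-01  1.64652652e-01 -5.03235771e-05]
contact_force [ 0.76246165  0.02486593 -0.44099675]
ft_torque [-0.0094698  -0.02660244 -0.00666715]
grasp_force 0.0
gripper_width 0.99668131671154
scene {'fx': 453.66686360984863, 'fy': 453.66686360984863, 'cx': 323.44171863345423, 'cy': 198.58153160600185, 'R': array([[-0.67709223, -0.7358339 , -0.00972507],
       [-0.56872774,  0.53162125, -0.62763652],
       [ 0.46700628, -0.4194369 , -0.77844577]]), 't': array([0.44807828, 0.35132178, 0.87592004])}
top {'fx': 412.85667540686785, 'fy': 412.85667540686785, 'cx': 320.8354894962789, 'cy': 201.80535156098412, 'R': array([[ 0.02123792, -0.99970297,  0.01195534],
       [-0.98102958, -0.02314296, -0.19247173],
       [ 0.19269124, -0.00764084, -0.98122969]]), 't': array([0.02688614, 0.62068015, 1.15702368])}
```

View pics/scene0.png

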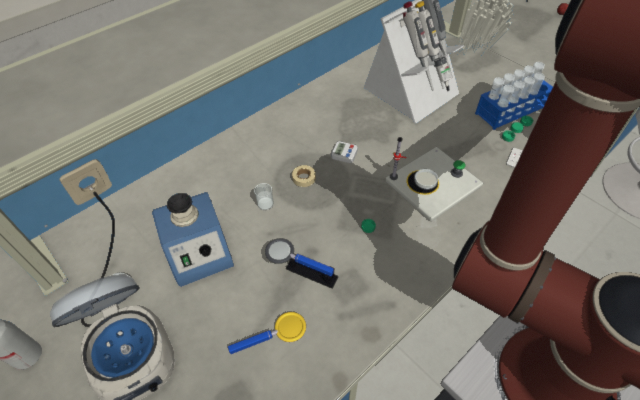

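View pics/top0.png

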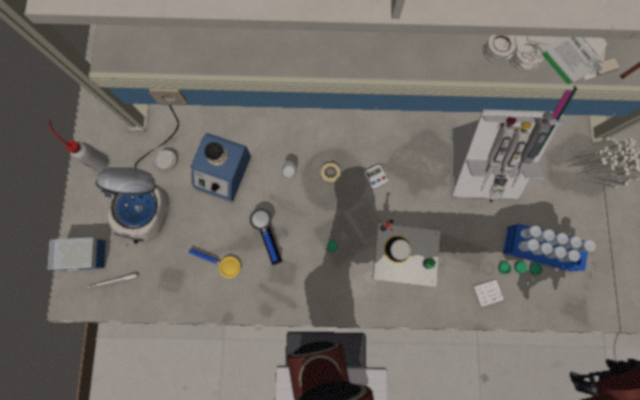

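The scene picture shows the stage at about (435,182), with the plunger at (459,167), the dish at (425,180) and the red mark at (398,156). In the top picture the stage is at (407,255).

There are two loupe candidates:
- **Dark frame:** blue handle, lens at scene (279,250) / top (261,218), lying on the black rest. This fits the description.
- **Yellow frame:** scene (290,326) / top (229,267), lying on the bench. This is the look-alike.

I'll confirm with a crop while measuring.

```bash
cat > h.py <<'E'
import numpy as np, cv2
from plant import state, optics, nets
from scipy.optimize import least_squares
from scipy.spatial.transform import Rotation as Rn
C={n:optics.camera_info(n) for n in("scene","top")}
def proj(n,X):
    c=C[n];p=np.asarray(X)@c["R"].T+c["t"]
    return np.stack([c["fx"]*p[...,0]/p[...,2]+c["cx"],c["fy"]*p[...,1]/p[...,2]+c["cy"]],-1)
def onplane(n,uv,z):
    c=C[n];d=c["R"].T@np.array([(uv[0]-c["cx"])/c["fx"],(uv[1]-c["cy"])/c["fy"],1]);o=-c["R"].T@c["t"]
    return o+d*(z-o[2])/d[2]
def tri(obs):
    return least_squares(lambda X:np.concatenate([proj(n,X)-uv for n,uv in obs]),[.5,0,.05])
def delta(target_tcp,yaw=None):
    """rows fractions from current pose; tool pointing down"""
    s=state();q=s["tool_rot"];R=Rn.from_quat([q[1],q[2],q[3],q[0]]).as_matrix()
    return R.T@(np.asarray(target_tcp)-s["tool_pos"])/.8
E
python3 - <<'E'
from h import *
ims={}
for n in("scene","top"):
    ims[n]=optics.grab_frame(n)
    for o in("stage","plunger_top","dish","focus_mark","loupe","rest","loupe_lens","beaker","tape","timer","cap"):
        for r in nets.outline_of(n,o)[:2]:
            m=r["pixels"];ys,xs=np.nonzero(m)
            print(n,o,round(r["confidence"],2),np.round(r["bbox"],1),"cen",xs.mean().round(1),ys.mean().round(1),m.sum())
            np.save(f"m_{n}_{o}_{'b' if 0 else round(r['confidence']*100)}.npy",m)
a=cv2.resize(ims["scene"][225:365,215:375],None,fx=3.5,fy=3.5,interpolation=2)
b=cv2.resize(ims["top"][195:285,180:290],None,fx=2.3,fy=2.3,interpolation=2)
c=np.zeros((490,800,3),np.uint8);c[:a.shape[0],:a.shape[1]]=a[:490];c[:b.shape[0],562:562+min(b.shape[1],238)]=b[:,:238]
cv2.imwrite("pics/crop1.png",c[:,:,::-1])
d=cv2.resize(ims["scene"][125:225,375:495],None,fx=5,fy=5,interpolation=2)
cv2.imwrite("pics/crop2.png",d[:,:,::-1])
E
ls *.npy
```

```text
scene stage 0.88 [433.9 178.6  98.4  83.4] cen 432.6 182.1 3608
scene stage 0.26 [427.8 180.2  24.1  19.7] cen 426.2 178.7 336
scene plunger_top 0.59 [458.7 165.7   8.2   7.7] cen 458.6 164.6 82
scene dish 0.61 [425.6 177.8  26.4  18.4] cen 425.7 178.5 372
scene focus_mark 0.57 [400.8 156.3   9.9   9.3] cen 397.0 155.9 55
scene focus_mark 0.49 [261.8 198.7  20.8  32.5] cen 263.6 196.4 456
scene loupe 0.78 [297.2 256.2  72.7  41.6] cen 292.4 255.7 898
scene loupe 0.78 [266.3 334.8  76.2  36.8] cen 276.9 331.5 1000
scene rest 0.67 [311.  271.2  55.8  29. ] cen 311.0 273.2 552
scene loupe_lens 0.93 [267.1 332.7  77.3  42. ] cen 275.2 332.0 1201
scene loupe_lens 0.84 [298.8 256.6  65.9  39.4] cen 292.8 255.4 970
scene beaker 0.88 [261.2 196.2  22.5  28.1] cen 263.9 195.9 398
scene beaker 0.27 [296.9 255.4  73.2  39.9] cen 290.8 255.2 898
scene tape 0.56 [304.7 176.2  22.8  19.9] cen 303.3 175.4 363
scene timer 0.57 [344.6 152.4  22.4  20.5] cen 344.0 151.6 390
scene cap 0.44 [368.8 228.2  17.3  11.3] cen 367.8 225.6 178
top stage 0.84 [407.4 253.6  71.1  70.9] cen 406.3 254.7 3361
top pl
[... 806 characters left out ...]
p timer 0.22 [330.4 246.2   9.4  10.5] cen 331.7 245.5 113
m_scene_beaker_27.npy
m_scene_beaker_88.npy
m_scene_cap_44.npy
m_scene_dish_61.npy
m_scene_focus_mark_49.npy
m_scene_focus_mark_57.npy
m_scene_loupe_78.npy
m_scene_loupe_lens_84.npy
m_scene_loupe_lens_93.npy
m_scene_plunger_top_59.npy
m_scene_rest_67.npy
m_scene_stage_26.npy
m_scene_stage_88.npy
m_scene_tape_56.npy
m_scene_timer_57.npy
m_top_beaker_56.npy
m_top_beaker_65.npy
m_top_dish_51.npy
m_top_dish_88.npy
m_top_focus_mark_59.npy
m_top_loupe_85.npy
m_top_loupe_88.npy
m_top_loupe_lens_73.npy
m_top_loupe_lens_83.npy
m_top_plunger_top_40.npy
m_top_rest_75.npy
m_top_stage_84.npy
m_top_tape_63.npy
m_top_timer_22.npy
m_top_timer_72.npy
```

View pics/crop1.png

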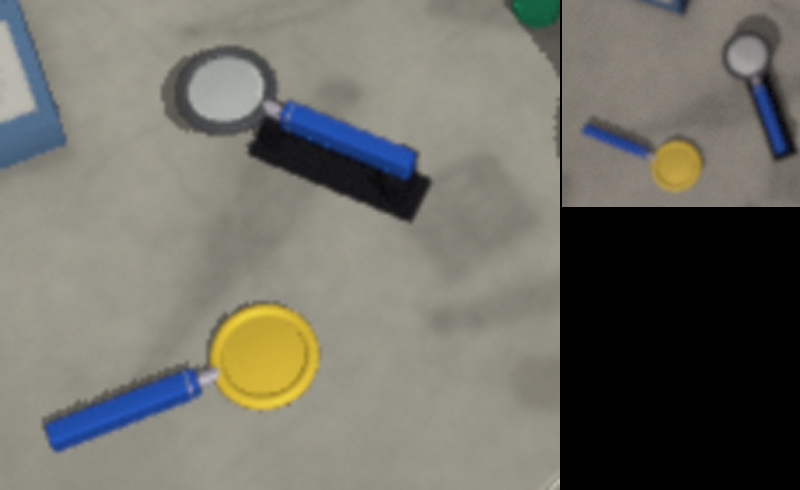

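View pics/crop2.png

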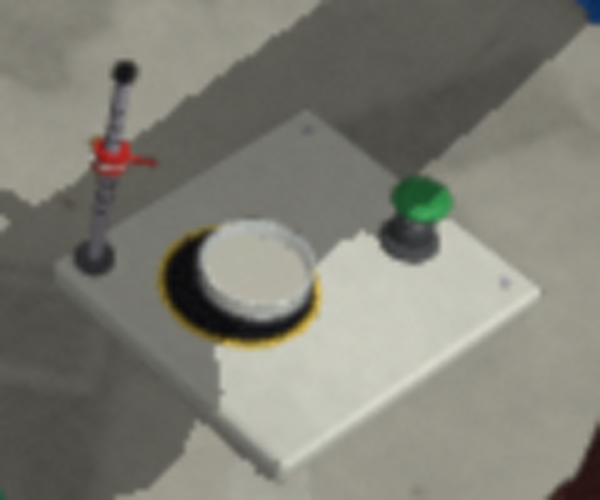

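The crop confirms it: the wanted loupe has the dark frame and lies on the black rest, with its lens at scene (279,250). The yellow-framed one is the decoy. Next I'll fit the poses.

```bash
cat > fit.py <<'E'
from h import *
ims={n:optics.grab_frame(n) for n in("scene","top")}
def seg(n,box,f):
    x0,x1,y0,y1=box;im=ims[n][y0:y1,x0:x1].astype(int);m=f(im[...,0],im[...,1],im[...,2])
    ys,xs=np.nonzero(m);return np.array([xs.mean()+x0,ys.mean()+y0]),m.sum()
blue=lambda r,g,b:(b>r+50)&(b>g+30)
green=lambda r,g,b:(g>r+35)&(g>b+15)
red=lambda r,g,b:(r>g+50)&(r>b+50)
B={n:seg(n,bx,blue) for n,bx in dict(scene=(285,345,245,285),top=(255,290,225,275)).items()}
G={n:seg(n,bx,green) for n,bx in dict(scene=(445,475,150,185),top=(420,440,254,272)).items()}
Rd={n:seg(n,bx,red) for n,bx in dict(scene=(385,402,145,170),top=(378,395,215,235)).items()}
print("blue",B,"\ngreen",G,"\nred",Rd)
def P(p,X):
    c,s=np.cos(p[2]),np.sin(p[2]);X=np.atleast_2d(X).astype(float)
    return np.c_[p[0]+c*X[:,0]-s*X[:,1],p[1]+s*X[:,0]+c*X[:,1],X[:,2]]
def hullc(uv):
    h=cv2.convexHull(uv.astype(np.float32));m=cv2.moments(h);return np.array([m["m10"],m["m01"]])/m["m00"]
def cyl(x,y,r,z0,z1):
    t=np.linspace(0,2*np.pi,40);return np.array([[x+r*np.cos(a),y+r*np.sin(a),z] for a in t for z in(z0,z1)])
# stage
cor={(85,95):(386.4,177.8),(85,-95):(436.4,146.8),(-85,-95):(482.8,183.2),(-85,95):(431.2,218.2)}
M=np.load("m_top_stage_84.npy").astype(np.uint8)
r=cv2.minAreaRect(np.argwhere(M)[:,::-1].astype(np.float32)); print("top rect",r)
head=cyl(-.02,-.062,.0155,.050,.058)
def res(p,full=False):
    o=[]
    for k,v in cor.items(): o.append(proj("scene",P(p,[k[0]/1e3,k[1]/1e3,.02]))[0]-v)
    o.append(proj("scene",P(p,[.07,.078,.156]))[0]-(399.8,139))
    for n in("scene","top"): o.append(hullc(proj(n,P(p,head)))-G[n][0])
    c=[proj("top",P(p,[k[0]/1e3,k[1]/1e3,.02]))[0] for k in cor]
    o.append(np.mean(c,0)-np.mean([(379.5,221),(439.5,228.3),(437.5,285.5),(375,279)],0) if 0 else np.zeros(2))
    return np.array(o) if full else np.ravel(o)
s=least_squares(lambda p:res(p),[.45,-.2,0]);print("stage",s.x,"\n",res(s.x,True).round(1))
st=s.x; np.save("stage.npy",st)
print("plunger",P(st,[-.02,-.062,.058]),"window",P(st,[.012,.03,.0215]),"post",P(st,[.07,.078,.158]))
for h in(.075,.085,.095,.105,.115): print(h,[hullc(proj(n,P(st,cyl(.07,.078,.009,h-.006,h+.006)))).round(1) for n in("scene","top")])
# dish
D=dict(scene=np.load("m_scene_dish_61.npy"),top=np.load("m_top_dish_88.npy"))
dc={n:np.argwhere(m).mean(0)[::-1] for n,m in D.items()}
def dres(q,ns): return np.ravel([hullc(proj(n,cyl(q[0],q[1],.0295,.0215,.0355)))-dc[n] for n in ns])
for ns in(["scene"],["top"],["scene","top"]):
    d=least_squares(dres,P(st,[.012,.03,0])[0,:2],args=(ns,));print("dish",ns,d.x,d.fun.round(1))
# loupe
hb=np.array([[x,y,z] for x in(-.055,.035) for y in(-.007,.007) for z in(.034,.052)])
lens={"scene":(279.3,250.3),"top":(260.2,218.2)}
gx=0
def lres(p,ns):
    o=[]
    for n in ns:
        o.append(hullc(proj(n,P(p,hb)))-B[n][0]); o.append(hullc(proj(n,P(p,cyl(.076,0,.0325,.039,.047))))-lens[n])
    return np.ravel(o)
for ns in(["scene"],["top"],["scene","top"]):
    l=least_squares(lres,[.5,.15,.2],args=(ns,));print("loupe",ns,l.x,l.fun.round(1))
E
python3 fit.py
```

```text
blue {'scene': (array([313.99402985, 264.52537313]), np.int64(335)), 'top': (array([270.00591716, 246.65088757]), np.int64(169))} 
green {'scene': (array([459.17948718, 164.85897436]), np.int64(78)), 'top': (array([429.64705882, 263.50980392]), np.int64(51))} 
red {'scene': (array([397.33333333, 155.97222222]), np.int64(36)), 'top': (array([387.47619048, 225.        ]), np.int64(21))}
top rect ((406.4057312011719, 252.53689575195312), (64.64251708984375, 62.01698684692383), 5.19442892074585)
stage [ 0.47553348 -0.21818457 -0.1044407 ] 
 [[-1.7 -0.7]
 [ 0.1 -0.8]
 [ 1.5  0. ]
 [ 0.3  1. ]
 [-0.1  0.5]
 [ 0.3  0.2]
 [ 0.2 -0.8]
 [ 0.   0. ]]
plunger [[ 0.4491789  -0.27776172  0.058     ]] window [[ 0.49059562 -0.18959905  0.0215    ]] post [[ 0.55328362 -0.14790716  0.158     ]]
0.075 [array([395.8, 163.1]), array([385.8, 225. ])]
0.085 [array([396.3, 160.3]), array([386.4, 224.5])]
0.095 [array([396.8, 157.5]), array([387., 224.])]
0.105 [array([397.2, 154.7]), array([387.6, 223.5])]
0.115 [array([397.7, 151.8]), array([388.2, 223. ])]
dish ['scene'] [ 0.49047551 -0.20002441] [-0.  0.]
dish ['top'] [ 0.48706973 -0.19692352] [-0. -0.]
dish ['scene', 'top'] [ 0.48872311 -0.19830415] [ 0.1  0.7  0.5 -0.5]
loupe ['scene'] [0.50303804 0.19673257 0.2909656 ] [-3.6  1.3 -1.7 -1.2]
loupe ['top'] [0.4976405  0.191838   0.36423233] [-0.6 -0.7  0.   0.3]
loupe ['scene', 'top'] [0.49882305 0.19123679 0.33437151] [-0.4  0.9  0.6 -0.4 -0.5 -1.1  1.  -0.3]
```

Run:
```python
from h import *
s=state();q=s["tool_rot"];print(Rn.from_quat([q[1],q[2],q[3],q[0]]).as_matrix().round(4))
print(delta([.4492,-.2778,.10]),delta([.4492,-.2778,.07]))
```

```text
[[ 0.9458  0.3248  0.    ]
 [ 0.3248 -0.9458  0.    ]
 [ 0.      0.     -1.    ]]
[ 0.41824797 -0.27044264  0.16412665] [ 0.41824699 -0.27044272  0.20162665]
```

```bash
python3 -m inch '[{"dx":0.418,"dy":-0.27,"dz":0.1},{"dx":0.418,"dy":-0.27,"dz":0.1},{"dx":0.418,"dy":-0.27,"dz":0.1},{"dx":0.418,"dy":-0.27,"dz":0.1},{"dx":0.418,"dy":-0.27,"dz":0.1}]' -1
python3 -c "
from h import *
print(delta([.4492,-.2778,.10]))"
```

```text
[ 0.41824797 -0.27044264  0.16412665]validation failed for argument at $[0]...
```

```bash
python3 -m inch '[{"dx":0.418,"dy":-0.27,"dz":0.1,"rx":0,"ry":0,"rz":0},{"dx":0.418,"dy":-0.27,"dz":0.1,"rx":0,"ry":0,"rz":0},{"dx":0.418,"dy":-0.27,"dz":0.1,"rx":0,"ry":0,"rz":0},{"dx":0.418,"dy":-0.27,"dz":0.1,"rx":0,"ry":0,"rz":0},{"dx":0.418,"dy":-0.27,"dz":0.1,"rx":0,"ry":0,"rz":0}]' -1
python3 -c "
from h import *
print(delta([.4492,-.2778,.10]))"
```

```text
time: 1.9
tool_pos: [0.3554, -0.3969, 0.1819]
tool_rot: [0.0, 0.986, 0.164, 0.0]
contact_force: [0.1, -0.4, 0.6]
gripper_width: 0.142
grasp_force: 0.0
[ 0.15915712 -0.10290135  0.10234933]
```

```bash
python3 -m inch '[{"dx":0.159,"dy":-0.103,"dz":0.08,"rx":0,"ry":0,"rz":0},{"dx":0.159,"dy":-0.103,"dz":0.08,"rx":0,"ry":0,"rz":0},{"dx":0.159,"dy":-0.103,"dz":0.08,"rx":0,"ry":0,"rz":0},{"dx":0.159,"dy":-0.103,"dz":0.08,"rx":0,"ry":0,"rz":0},{"dx":0.159,"dy":-0.103,"dz":0.08,"rx":0,"ry":0,"rz":0}]' -1
python3 - <<'E'
from h import *
print(delta([.4492,-.2778,.065]))
im=optics.grab_frame("scene");cv2.imwrite("pics/p3.png",cv2.resize(im[100:240,330:530],None,fx=4,fy=4,interpolation=2)[:,:,::-1])
E
```

```text
time: 2.4
tool_pos: [0.4482, -0.2774, 0.1168]
tool_rot: [-0.001, 0.986, 0.166, -0.001]
contact_force: [0.3, -0.7, -0.1]
gripper_width: -0.003
grasp_force: 0.0
[0.00114583 0.00099066 0.06478392]
```

View pics/p3.png

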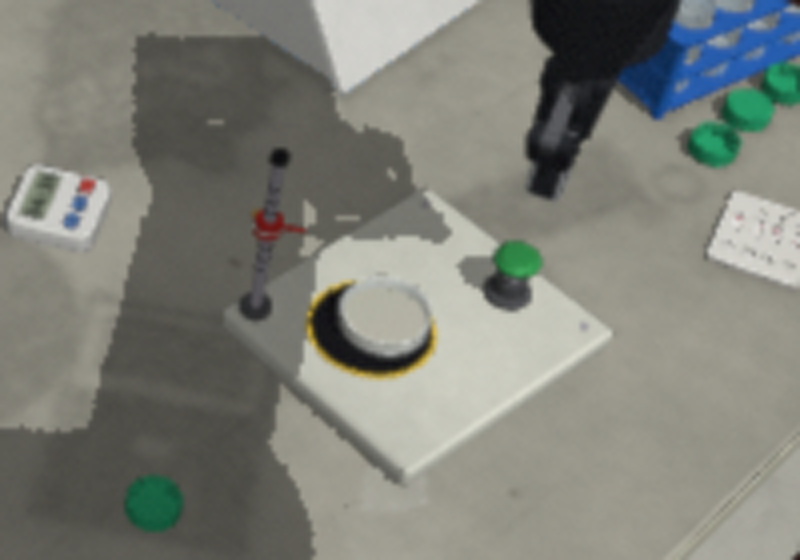

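The fingers are shut, with their tips at scene (466,148) above the plunger at (459,164). The dish and the mark are undisturbed. I'll check the hand-eye offset.

Run:
```python
from h import *
p=state()["tool_pos"]
print(proj("scene",p),proj("top",p),proj("scene",[p[0],p[1],.058]),proj("top",[p[0],p[1],.058]))
im=optics.grab_frame("top");cv2.imwrite("pics/p4.png",cv2.resize(im[190:300,350:470],None,fx=5,fy=5,interpolation=2)[:,:,::-1])
```

```text
[465.97728785 147.10638349] [436.61894206 262.03038144] [460.44997637 163.95682267] [430.63192278 263.05907506]
```

View pics/p4.png

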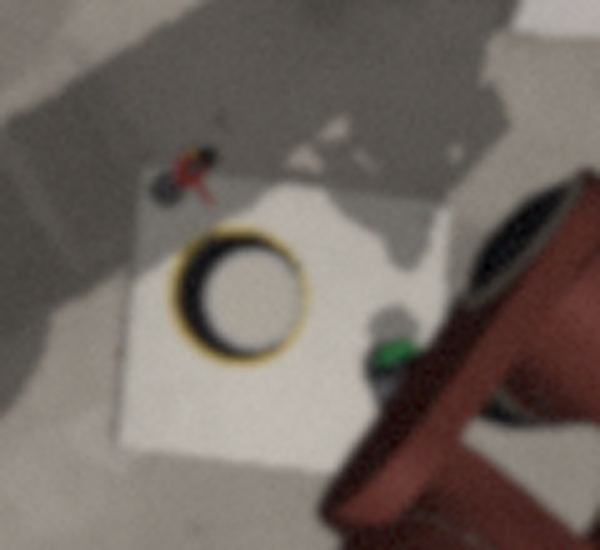

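The top picture shows the dish at (400,250), slightly right of the window centre, and the plunger head at (429,261). The projected tip matches the picture, so I'll descend.

```bash
python3 -m inch '[{"dx":0.001,"dy":0.001,"dz":0.065,"rx":0,"ry":0,"rz":0},{"dx":0.001,"dy":0.001,"dz":0.065,"rx":0,"ry":0,"rz":0},{"dx":0.001,"dy":0.001,"dz":0.072,"rx":0,"ry":0,"rz":0},{"dx":0.001,"dy":0.001,"dz":0.078,"rx":0,"ry":0,"rz":0},{"dx":0.001,"dy":0.001,"dz":0.082,"rx":0,"ry":0,"rz":0}]' -1
```

```text
time: 3.0
tool_pos: [0.4498, -0.2815, 0.0544]
tool_rot: [0.002, 0.986, 0.164, 0.001]
contact_force: [-2.1, -0.2, 3.8]
gripper_width: -0.002
grasp_force: 1.6
```

```bash
python3 -m inch '[{"dx":0,"dy":0,"dz":0.002,"rx":0,"ry":0,"rz":0},{"dx":0,"dy":0,"dz":0.004,"rx":0,"ry":0,"rz":0},{"dx":0,"dy":0,"dz":0.004,"rx":0,"ry":0,"rz":0}]' -1
```

```text
time: 3.3
tool_pos: [0.45, -0.2808, 0.0506]
tool_rot: [0.001, 0.986, 0.165, 0.001]
contact_force: [-0.6, -2.9, 4.5]
gripper_width: 0.001
grasp_force: 2.3
```

```bash
python3 -m inch '[{"dx":0,"dy":0,"dz":0.003,"rx":0,"ry":0,"rz":0},{"dx":0,"dy":0,"dz":0.004,"rx":0,"ry":0,"rz":0},{"dx":0,"dy":0,"dz":0.004,"rx":0,"ry":0,"rz":0}]' -1;  python3 -m inch '[{"dx":0,"dy":0,"dz":0.002,"rx":0,"ry":0,"rz":0},{"dx":0,"dy":0,"dz":0.002,"rx":0,"ry":0,"rz":0}]' -1
```

```text
time: 3.6
tool_pos: [0.45, -0.2808, 0.0477]
tool_rot: [0.001, 0.986, 0.165, 0.001]
contact_force: [-2.6, -3.2, 7.0]
gripper_width: 0.004
grasp_force: 3.7
time: 3.8
tool_pos: [0.4501, -0.281, 0.0475]
tool_rot: [0.001, 0.986, 0.165, 0.0]
contact_force: [-5.9, -0.5, 15.6]
gripper_width: 0.0
grasp_force: 7.9
```

```bash
python3 -m inch '[{"dx":0,"dy":0,"dz":-0.03,"rx":0,"ry":0,"rz":0},{"dx":0,"dy":0,"dz":-0.1,"rx":0,"ry":0,"rz":0},{"dx":0,"dy":0,"dz":-0.15,"rx":0,"ry":0,"rz":0},{"dx":0,"dy":0,"dz":-0.22,"rx":0,"ry":0,"rz":0},{"dx":0,"dy":0,"dz":-0.25,"rx":0,"ry":0,"rz":0}]' 1
python3 - <<'E'
from h import *
print(delta([.4988,.1912,.20]))
im=optics.grab_frame("scene");cv2.imwrite("pics/p5.png",cv2.resize(im[110:230,360:500],None,fx=4,fy=4,interpolation=2)[:,:,::-1])
E
```

```text
time: 4.3
tool_pos: [0.4501, -0.2795, 0.2485]
tool_rot: [0.001, 0.986, 0.165, 0.002]
contact_force: [-0.2, -0.3, 0.2]
gripper_width: 0.846
grasp_force: 0.0
[ 0.24882351 -0.53677781  0.05998322]
```

View pics/p5.png

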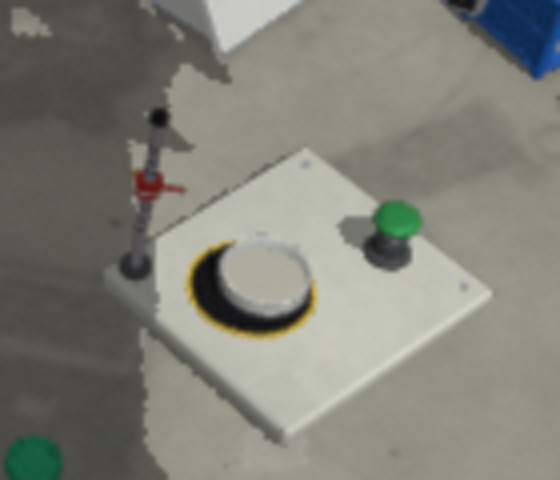

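The plunger reached its stop: 15.6 N with no further travel at z 0.0475. It's back up, with its head at scene (459,165), and the dish and mark haven't moved. Now to the loupe.

```bash
python3 -m inch '[{"dx":0.249,"dy":-0.537,"dz":0,"rx":0,"ry":0,"rz":0},{"dx":0.249,"dy":-0.537,"dz":0,"rx":0,"ry":0,"rz":0},{"dx":0.249,"dy":-0.537,"dz":0,"rx":0,"ry":0,"rz":0},{"dx":0.249,"dy":-0.537,"dz":0,"rx":0,"ry":0,"rz":0},{"dx":0.249,"dy":-0.537,"dz":0,"rx":0,"ry":0,"rz":0}]' 1
python3 -c "
from h import *
print(delta([.4988,.1912,.12]))"
```

```text
time: 4.85
tool_pos: [0.4742, -0.0284, 0.2434]
tool_rot: [-0.001, 0.986, 0.165, -0.0]
contact_force: [1.1, 0.5, 0.0]
gripper_width: 1.0
grasp_force: 0.0
[ 0.11831076 -0.24930172  0.15468562]
```

```bash
python3 -m inch '[{"dx":0.118,"dy":-0.249,"dz":0.02,"rx":0,"ry":0,"rz":0},{"dx":0.118,"dy":-0.249,"dz":0.05,"rx":0,"ry":0,"rz":0},{"dx":0.118,"dy":-0.249,"dz":0.08,"rx":0,"ry":0,"rz":0},{"dx":0.118,"dy":-0.249,"dz":0.12,"rx":0,"ry":0,"rz":0},{"dx":0.118,"dy":-0.249,"dz":0.15,"rx":0,"ry":0,"rz":0}]' 1
python3 - <<'E'
from h import *
s=state();print(s["tool_pos"],s["tool_rot"],delta([.4988,.1912,.024]))
print(proj("scene",s["tool_pos"]))
a=optics.grab_frame("scene")[210:310,250:360];b=optics.grab_frame("top")[195:285,220:310]
a=cv2.resize(a,None,fx=4.5,fy=4.5,interpolation=2);b=cv2.resize(b,None,fx=3.2,fy=3.2,interpolation=2)
c=np.zeros((450,495+288,3),np.uint8);c[:,:495]=a;c[:288,495:]=b
cv2.imwrite("pics/p6.png",c[:,:,::-1])
E
```

```text
time: 5.35
tool_pos: [0.4989, 0.1824, 0.138]
tool_rot: [-0.001, 0.986, 0.166, 0.002]
contact_force: [0.4, -0.2, -0.1]
gripper_width: 1.0
grasp_force: 0.0
[0.49886767 0.18240955 0.13801697] [-8.98846658e-04  9.86153255e-01  1.65825550e-01  1.68439627e-03] [ 0.00299782 -0.01023836  0.14254553]
[311.04902879 236.81447728]
```

View pics/p6.png

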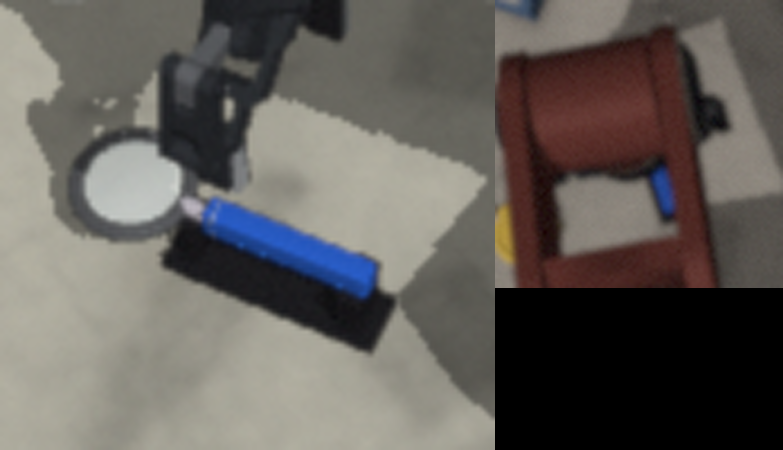

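The wanted loupe is at crop centre, with its handle from scene (297,258) to (333,274). The open gripper stands just above it. I'll descend partway and settle.

```bash
python3 -m inch '[{"dx":0,"dy":0,"dz":0.03,"rx":0,"ry":0,"rz":0},{"dx":0,"dy":0,"dz":0.05,"rx":0,"ry":0,"rz":0},{"dx":0,"dy":0,"dz":0.05,"rx":0,"ry":0,"rz":0},{"dx":0,"dy":0,"dz":0.05,"rx":0,"ry":0,"rz":0}]' 1
python3 -c "
from h import *
print(delta([.4988,.1912,.024]))"
```

```text
time: 5.85
tool_pos: [0.4985, 0.1786, 0.0982]
tool_rot: [-0.0, 0.986, 0.164, -0.0]
contact_force: [0.3, 1.1, 0.5]
gripper_width: 0.996
grasp_force: 0.0
[ 0.00547151 -0.01478445  0.09279159]
```

```bash
python3 -m inch '[{"dx":0.0055,"dy":-0.0148,"dz":0,"rx":0,"ry":0,"rz":0},{"dx":0.0055,"dy":-0.0148,"dz":0.03,"rx":0,"ry":0,"rz":0},{"dx":0.0055,"dy":-0.0148,"dz":0.06,"rx":0,"ry":0,"rz":0},{"dx":0.0055,"dy":-0.0148,"dz":0.093,"rx":0,"ry":0,"rz":0},{"dx":0.0055,"dy":-0.0148,"dz":0.093,"rx":0,"ry":0,"rz":0}]' 1
python3 -c "
from h import *
print(delta([.4988,.1912,.024]))"
```

```text
time: 6.35
tool_pos: [0.4965, 0.1916, 0.021]
tool_rot: [0.0, 0.986, 0.165, -0.003]
contact_force: [-0.3, -0.4, -0.1]
gripper_width: 1.001
grasp_force: 0.0
[ 0.00253533  0.00139614 -0.00374696]
```

```bash
python3 -m inch '[{"dx":0.0025,"dy":0.001,"dz":-0.003,"rx":0,"ry":0,"rz":0},{"dx":0.0025,"dy":0.001,"dz":-0.003,"rx":0,"ry":0,"rz":0}]' 1; python3 -m inch '[{"dx":0,"dy":0,"dz":0,"rx":0,"ry":0,"rz":0},{"dx":0,"dy":0,"dz":0,"rx":0,"ry":0,"rz":0},{"dx":0,"dy":0,"dz":0,"rx":0,"ry":0,"rz":0},{"dx":0,"dy":0,"dz":0,"rx":0,"ry":0,"rz":0},{"dx":0,"dy":0,"dz":0,"rx":0,"ry":0,"rz":0}]' -1;python3 -m inch '[{"dx":0,"dy":0,"dz":0,"rx":0,"ry":0,"rz":0},{"dx":0,"dy":0,"dz":0,"rx":0,"ry":0,"rz":0},{"dx":0,"dy":0,"dz":0,"rx":0,"ry":0,"rz":0}]' -1
```

```text
time: 6.55
tool_pos: [0.5032, 0.1922, 0.0287]
tool_rot: [-0.0, 0.986, 0.165, 0.002]
contact_force: [-0.3, -0.5, 0.8]
gripper_width: 1.001
grasp_force: 0.0
time: 7.05
tool_pos: [0.501, 0.1915, 0.0261]
tool_rot: [0.0, 0.986, 0.165, 0.0]
contact_force: [-1.3, -3.4, 8.6]
gripper_width: 0.154
grasp_force: 60.0
time: 7.35
tool_pos: [0.5011, 0.1915, 0.0261]
tool_rot: [0.0, 0.986, 0.165, 0.0]
contact_force: [0.1, -0.3, 1.7]
gripper_width: 0.151
grasp_force: 58.7
```

Gripped, with the opening at about 13 mm and 59 N. Lifting.

```bash
python3 -m inch '[{"dx":0,"dy":0,"dz":-0.015,"rx":0,"ry":0,"rz":0},{"dx":0,"dy":0,"dz":-0.045,"rx":0,"ry":0,"rz":0},{"dx":0,"dy":0,"dz":-0.085,"rx":0,"ry":0,"rz":0},{"dx":0,"dy":0,"dz":-0.125,"rx":0,"ry":0,"rz":0},{"dx":0,"dy":0,"dz":-0.165,"rx":0,"ry":0,"rz":0}]' -1;python3 -m inch '[{"dx":0,"dy":0,"dz":-0.06,"rx":0,"ry":0,"rz":0},{"dx":0,"dy":0,"dz":-0.065,"rx":0,"ry":0,"rz":0},{"dx":0,"dy":0,"dz":-0.065,"rx":0,"ry":0,"rz":0},{"dx":0,"dy":0,"dz":-0.065,"rx":0,"ry":0,"rz":0}]' -1
python3 - <<'E'
from h import *
s=state();print(s["ft_torque"])
print(delta([.4887-.074*.946,-.1983-.074*.325,.215]))
im=optics.grab_frame("scene");cv2.imwrite("pics/p7.png",cv2.resize(im[110:290,220:440],None,fx=3.5,fy=3.3,interpolation=2)[:,:,::-1])
E
```

```text
time: 7.85
tool_pos: [0.5005, 0.1915, 0.1594]
tool_rot: [-0.0, 0.986, 0.165, -0.0]
contact_force: [1.2, 0.3, -1.2]
gripper_width: 0.148
grasp_force: 58.4
time: 8.25
tool_pos: [0.5001, 0.1914, 0.2087]
tool_rot: [0.0, 0.986, 0.165, -0.001]
contact_force: [0.4, 0.6, -1.9]
gripper_width: 0.15
grasp_force: 58.4
[ 0.03748275  0.02478165 -0.00389849]
[-0.26419137  0.45605373 -0.0075001 ]
```

View pics/p7.png

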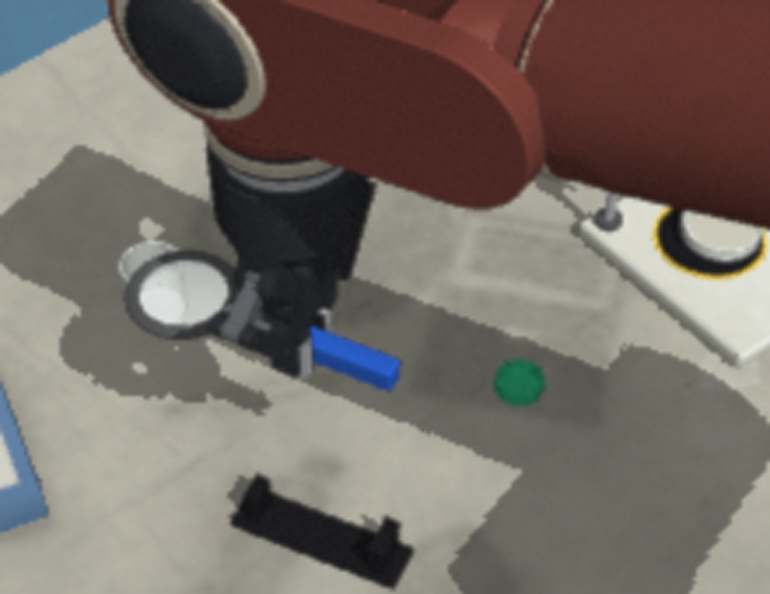

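The loupe is off its rest, held level, with the lens at scene (273,199). Carrying it to the stage.

```bash
python3 -m inch '[{"dx":-0.264,"dy":0.456,"dz":-0.008,"rx":0,"ry":0,"rz":0},{"dx":-0.264,"dy":0.456,"dz":-0.008,"rx":0,"ry":0,"rz":0},{"dx":-0.264,"dy":0.456,"dz":-0.008,"rx":0,"ry":0,"rz":0},{"dx":-0.264,"dy":0.456,"dz":-0.008,"rx":0,"ry":0,"rz":0},{"dx":-0.264,"dy":0.456,"dz":-0.008,"rx":0,"ry":0,"rz":0}]' -1
python3 - <<'E'
from h import *
T=[.5001,.1914,.2277]
for d in(.070,.074,.078): 
  for yw in (.30,.33,.36): print(d,yw,proj("scene",np.add(T,[d*np.cos(yw),d*np.sin(yw),0])).round(1))
print(delta([.4887-.074*.946,-.1983-.074*.325,.215]))
E
```

```text
time: 8.8
tool_pos: [0.4509, -0.0551, 0.2115]
tool_rot: [-0.001, 0.986, 0.165, -0.002]
contact_force: [1.1, 0.1, -0.0]
gripper_width: 0.153
grasp_force: 58.5
0.07 0.3 [274.6 197.9]
0.07 0.33 [274.  198.7]
0.07 0.36 [273.5 199.4]
0.074 0.3 [272.9 197.1]
0.074 0.33 [272.3 197.9]
0.074 0.36 [271.7 198.7]
0.078 0.3 [271.2 196.3]
0.078 0.33 [270.5 197.1]
0.078 0.36 [269.9 198. ]
[-0.10615438  0.18461984 -0.00447688]
```

```bash
python3 -m inch '[{"dx":-0.106,"dy":0.185,"dz":-0.004,"rx":0,"ry":0,"rz":0},{"dx":-0.106,"dy":0.185,"dz":-0.004,"rx":0,"ry":0,"rz":0},{"dx":-0.106,"dy":0.185,"dz":-0.004,"rx":0,"ry":0,"rz":0},{"dx":-0.106,"dy":0.185,"dz":-0.004,"rx":0,"ry":0,"rz":0},{"dx":-0.106,"dy":0.185,"dz":-0.004,"rx":0,"ry":0,"rz":0}]' -1
python3 -m inch '[{"dx":0,"dy":0,"dz":0,"rx":0,"ry":0,"rz":0},{"dx":0,"dy":0,"dz":0,"rx":0,"ry":0,"rz":0}]' -1
python3 -c "
from h import *
print(delta([.4887-.073*.946,-.1983-.073*.325,.1]),delta([.4887-.073*.946,-.1983-.073*.325,.081]))"
```

```text
time: 9.3
tool_pos: [0.419, -0.223, 0.2147]
tool_rot: [-0.001, 0.987, 0.162, -0.001]
contact_force: [0.6, 0.1, -0.7]
gripper_width: 0.151
grasp_force: 58.5
time: 9.5
tool_pos: [0.4204, -0.2199, 0.2157]
tool_rot: [-0.001, 0.986, 0.165, -0.001]
contact_force: [-0.2, 0.3, 0.2]
gripper_width: 0.15
grasp_force: 58.5
[-0.00164763  0.00246038  0.14468259] [-0.00162589  0.00250863  0.16843253]
```

Descending to about 20 mm above the target, then looking.

```bash
python3 -m inch '[{"dx":-0.0016,"dy":0.0025,"dz":0.04,"rx":0,"ry":0,"rz":0},{"dx":-0.0016,"dy":0.0025,"dz":0.08,"rx":0,"ry":0,"rz":0},{"dx":-0.0016,"dy":0.0025,"dz":0.12,"rx":0,"ry":0,"rz":0},{"dx":-0.0016,"dy":0.0025,"dz":0.15,"rx":0,"ry":0,"rz":0},{"dx":-0.0016,"dy":0.0025,"dz":0.168,"rx":0,"ry":0,"rz":0}]' -1
python3 -m inch '[{"dx":0,"dy":0,"dz":0,"rx":0,"ry":0,"rz":0},{"dx":0,"dy":0,"dz":0,"rx":0,"ry":0,"rz":0},{"dx":0,"dy":0,"dz":0,"rx":0,"ry":0,"rz":0}]' -1
python3 - <<'E'
from h import *
s=state();p=s["tool_pos"]
for d in(.070,.074,.078):
  for n in("scene","top"): print(d,n,proj(n,p+[d*.946,d*.325,.019]).round(1))
a=optics.grab_frame("scene")[115:225,370:500];b=optics.grab_frame("top")[205:295,360:450]
print(proj("scene",[.4887,-.1983,.1]),proj("top",[.4887,-.1983,.1]))
a=cv2.resize(a,None,fx=4,fy=4,interpolation=2);b=cv2.resize(b,None,fx=3,fy=3,interpolation=2)
c=np.zeros((440,520+270,3),np.uint8);c[:,:520]=a;c[:270,520:]=b
cv2.imwrite("pics/p8.png",c[:,:,::-1])
E
```

```text
time: 10.0
tool_pos: [0.4191, -0.2212, 0.0798]
tool_rot: [-0.002, 0.986, 0.166, -0.001]
contact_force: [-0.9, 0.4, -1.1]
gripper_width: 0.152
grasp_force: 58.5
time: 10.3
tool_pos: [0.4213, -0.2241, 0.0844]
tool_rot: [0.001, 0.986, 0.165, 0.001]
contact_force: [0.8, 0.6, -1.0]
gripper_width: 0.153
grasp_force: 58.5
0.07 scene [432.1 158.5]
0.07 top [406.8 247.4]
0.074 scene [430.5 157.9]
0.074 top [406.4 246.1]
0.078 scene [429.  157.4]
0.078 top [405.9 244.7]
[430.62583513 159.81777924] [405.47539792 247.07255532]
```

View pics/p8.png

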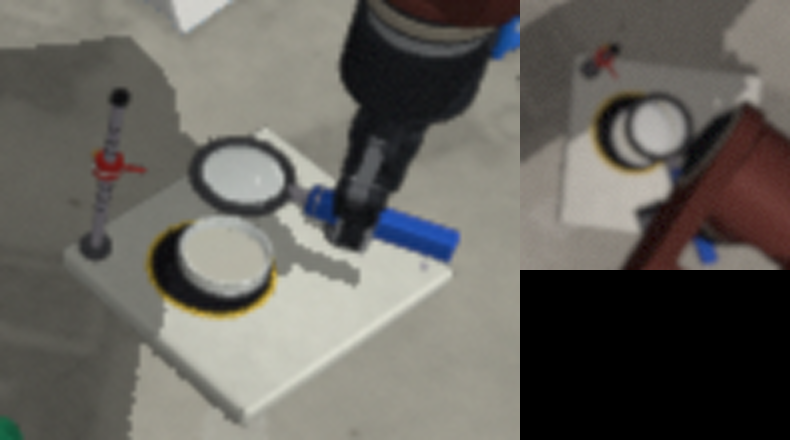

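The lens hangs above the dish, at scene (430,159) / top (406,247), clear of the post and the mark at scene (397,156). Refining numerically.

```bash
python3 -m inch '[{"dx":0,"dy":0,"dz":0,"rx":0,"ry":0,"rz":0},{"dx":0,"dy":0,"dz":0,"rx":0,"ry":0,"rz":0},{"dx":0,"dy":0,"dz":0,"rx":0,"ry":0,"rz":0}]' -1
python3 - <<'E'
from h import *
ims=[];P=[]
for i in range(6):
    ims.append(optics.grab_frame("scene").astype(float)); P.append(state()["tool_pos"])
P=np.array(P);p=P.mean(0);print(p.round(4),P.std(0).round(4),state()["tool_rot"],state()["joint_vel"].round(3))
im=np.mean(ims,0)
def seg(box,f):
    x0,x1,y0,y1=box;I=im[y0:y1,x0:x1];m=f(I[...,0],I[...,1],I[...,2]);ys,xs=np.nonzero(m);return np.c_[xs+x0,ys+y0]
R=seg((388,402,145,168),lambda r,g,b:(r>g+40)&(r>b+40));print("red",R.mean(0),len(R), "rows",np.unique(R[:,1],return_counts=True))
for x in(395,396,397,398,399): print(x,im[149:164,x,0].astype(int),im[149:164,x,1].astype(int))
B=seg((440,490,155,185),lambda r,g,b:(b>r+50)&(b>g+30))
print("blue",B.mean(0),len(B),"far end",B[B[:,0]>B[:,0].max()-3].mean(0))
d=.0735
for tilt in(-.03,0,.03):
    f=lambda l,h,w=0:proj("scene",p+[l*.946+w*.325,l*.325-w*.946,.019+h+l*tilt])
    print(tilt,"lens",f(d,0).round(1),"rear face corners",[f(-.058,h,w).round(1) for h in(-.009,.009) for w in(-.007,.007)])
L=tri([("scene",(430.4,158.6)),("top",(406,247.5))]);print("lens",L.x,L.fun.round(1))
D=tri([("scene",(425.9,178.5)),("top",(400.1,249.9))]);print("dish",D.x,D.fun.round(1))
M=tri([("scene",(396.9,155.9)),("top",(387,224.5))]);print("mark",M.x,M.fun.round(1))
cv2.imwrite("pics/p9.png",cv2.resize(im[130:195,380:490].astype(np.uint8),None,fx=7,fy=7,interpolation=2)[:,:,::-1])
E
```

```text
time: 10.7
tool_pos: [0.4201, -0.2237, 0.0828]
tool_rot: [0.0, 0.986, 0.165, 0.0]
contact_force: [0.6, -0.4, -0.6]
gripper_width: 0.152
grasp_force: 58.5
[ 0.42   -0.2236  0.0825] [0.     0.     0.0001] [-4.59964627e-05  9.86354557e-01  1.64635001e-01 -4.65947255e-05] [ 0.     0.002  0.     0.001  0.    -0.002]
red [397.02777778 156.22222222] 36 rows (array([153, 154, 155, 156, 157, 158, 159]), array([2, 4, 6, 8, 8, 4, 4]))
395 [ 95  94  94  96 101 104 105 101  98 107 100  83  72  71  80] [94 93 90 64 38 34 24 20 37 79 49 69 69 69 77]
396 [ 85  73  75  65  70  83  98 106 101 111 101  87  82  72  84] [84 72 74 58 60 69 45 24 35 80 47 64 76 71 82]
397 [ 78  62  76  79  69  83  93 105 102 109 101  90  74  67  82] [76 60 73 76 68 77 63 32 29 64 40 66 69 65 79]
398 [ 82  70  74  82  68  85  97 106 103 108 100  90  82  91  93] [79 68 71 79 59 72 54 28 29 60 46 79 80 89 92]
399 [ 86  77  85  88  87  97 106 108 102 107  99  95  95  96  96] [83 76 82 83 48 37 28 22 34 67 67 89 94 96 95]
blue [469.38613861 172.67821782] 202 far end [482.70588235 175.88235294]
-0.03 lens [430.7 159.5] rear face corners [array([482.3, 181.8]), array([484. , 177.9]), array([484.3, 176.7]), array([486. , 172.8])]
0 lens [430.8 158.9] rear face corners [array([482.1, 182.3]), array([483.8, 178.4]), array([484.1, 177.2]), array([485.8, 173.3])]
0.03 lens [431.  158.3] rear face corners [array([481.9, 182.8]), array([483.6, 178.9]), array([483.9, 177.7]), array([485.6, 173.8])]
lens [ 0.48855592 -0.19802537  0.10423079] [ 0.5  0.1 -0.3 -0.5]
dish [ 0.48669259 -0.1959173   0.03429429] [ 0.3  0.1 -0.2 -0.3]
mark [ 0.55153774 -0.1461426   0.1030397 ] [ 0.3  0.1 -0.2 -0.3]
```

View pics/p9.png

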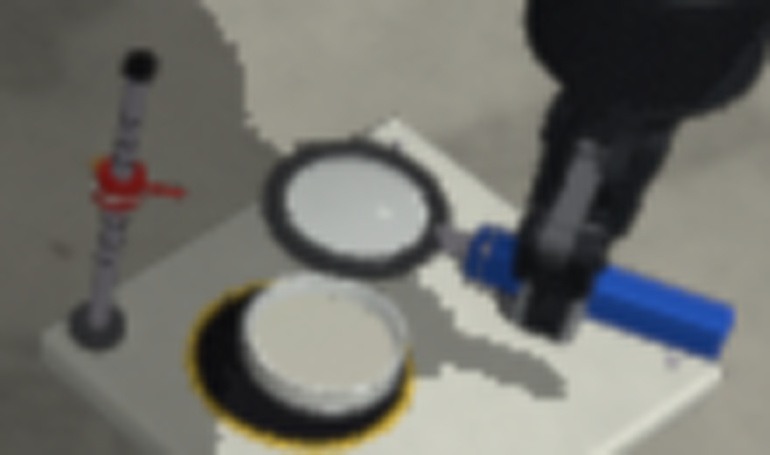

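Run:
```python
from h import *
st=np.load("stage.npy");c,s=np.cos(st[2]),np.sin(st[2])
pt=np.array([st[0]+c*.07-s*.078,st[1]+s*.07+c*.078])
f=np.r_[-.744,.668]*.009
for z in(.02,.026,.152,.155,.158): print("post",z,proj("scene",np.r_[pt,z]).round(1))
for h in(.095,.0975,.1,.1025,.105): print(h,"line",proj("scene",np.r_[pt+f,h]).round(2),"low",proj("scene",np.r_[pt+f,h-.006]).round(2),"back top",proj("scene",np.r_[pt-f,h+.006]).round(2),"pointer20",proj("scene",np.r_[pt+.025*np.r_[-.77,-.64],h]).round(2))
for z in(.0995,.1015):print("lens",proj("scene",[.4895,-.1997,z]).round(1))
```

```text
post 0.02 [393.4 177.6]
post 0.026 [393.7 176.1]
post 0.152 [399.5 140.8]
post 0.155 [399.7 139.8]
post 0.158 [399.8 138.9]
0.095 line [397.16 160.15] low [396.88 161.84] back top [396.62 153.2 ] pointer20 [406.95 158.42]
0.0975 line [397.28 159.45] low [397.   161.14] back top [396.73 152.49] pointer20 [407.08 157.71]
0.1 line [397.4  158.74] low [397.12 160.43] back top [396.85 151.77] pointer20 [407.22 157.  ]
0.1025 line [397.52 158.03] low [397.24 159.73] back top [396.97 151.05] pointer20 [407.35 156.29]
0.105 line [397.64 157.31] low [397.35 159.02] back top [397.09 150.33] pointer20 [407.49 155.58]
lens [430.7 159.5]
lens [430.8 158.9]
```

The lens is level and within about 2 mm of target. I'll nudge it by (-1, +1, +1) mm, settle, and check that it's still.

```bash
python3 -m inch '[{"dx":-0.0008,"dy":-0.0016,"dz":-0.0013,"rx":0,"ry":0,"rz":0},{"dx":-0.0008,"dy":-0.0016,"dz":-0.0013,"rx":0,"ry":0,"rz":0},{"dx":-0.0008,"dy":-0.0016,"dz":-0.0013,"rx":0,"ry":0,"rz":0},{"dx":-0.0008,"dy":-0.0016,"dz":-0.0013,"rx":0,"ry":0,"rz":0},{"dx":-0.0008,"dy":-0.0016,"dz":-0.0013,"rx":0,"ry":0,"rz":0}]' -1
python3 -m inch '[{"dx":0,"dy":0,"dz":0,"rx":0,"ry":0,"rz":0},{"dx":0,"dy":0,"dz":0,"rx":0,"ry":0,"rz":0},{"dx":0,"dy":0,"dz":0,"rx":0,"ry":0,"rz":0},{"dx":0,"dy":0,"dz":0,"rx":0,"ry":0,"rz":0},{"dx":0,"dy":0,"dz":0,"rx":0,"ry":0,"rz":0}]' -1
python3 -c "
from h import *
for i in range(3):
    im=optics.grab_frame('scene');s=state();print(s['tool_pos'].round(4),s['tool_rot'].round(4),abs(s['joint_vel']).max().round(4))
print([(n,[ (r['confidence'],np.round(r['bbox'],1)) for r in nets.boxes_of('scene',n)[:1]]) for n in('dish','focus_mark','beaker','tape','timer','cap')])"
```

```text
time: 11.5
tool_pos: [0.419, -0.2226, 0.0836]
tool_rot: [0.0, 0.986, 0.165, 0.0]
contact_force: [0.0, 0.2, -1.1]
gripper_width: 0.154
grasp_force: 58.5
time: 12.0
tool_pos: [0.419, -0.2226, 0.0835]
tool_rot: [-0.0, 0.986, 0.165, -0.0]
contact_force: [0.0, 0.5, -0.2]
gripper_width: 0.15
grasp_force: 58.5
[ 0.419  -0.2226  0.0835] [-0.      0.9864  0.1647  0.    ] 0.0031
[ 0.419  -0.2226  0.0835] [0.     0.9864 0.1646 0.    ] 0.0014
[ 0.419  -0.2226  0.0835] [-0.      0.9864  0.1646 -0.    ] 0.0022
[('dish', [(0.7, array([424.7, 178.1,  24.8,  20.8]))]), ('focus_mark', [(0.41, array([397.6, 156.2,  13.7,   7.8]))]), ('beaker', []), ('tape', [(0.91, array([304.7, 176.6,  23.8,  20.5]))]), ('timer', [(0.74, array([344.9, 152.7,  20.1,  24.7]))]), ('cap', [(0.47, array([368.9, 226.4,  15.1,   9.8]))])]
```

```bash
python3 -c "
from plant import ticket
print(ticket.job_done())"
```

```text
the job is handed in; nothing more can be done
None
```

I pressed the plunger to its stop and let it back up, and the loupe is held level and still over the dish with its lens within about 2 mm of the focus mark's height; I handed the job in at about 12 s, though no lamp glow showed in the pictures and my last check did not pick up the beaker.

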